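# Turn the hot brass cap on the brazing hearth and cover it

### The arm

A 6-joint arm with a two-finger parallel gripper is mounted at the origin on the work surface. World frame = base frame: x ahead of the robot, y to its left, z up, the work surface at z = 0. Lengths are in m, angles in rad, forces in N, time in s.
With the tool pointing down it reaches from about 0.4 to 0.825 m from the base axis. Payload 7 kg.
Tool frame: the origin (TCP) lies midway between the tips of the shut fingers; the grasp point (between the pads) lies 19 mm behind it; z points along the fingers, x is the direction in which the jaws open and shut, and the axes are right-handed (so a half turn about z gives the same grasp; the last joint's range is limited). The gripper opens to 88 mm and grips with 3 to 60 N. Pads are 19 mm wide; open, the fingers measure 130 mm over their backs; the gripper's body (78 mm by 193 mm) begins 47 mm behind the grasp point.
Start: joints at [0.288, 0.359, 0.012, 0, -1.224, -0.288], TCP at [0.675, -0, 0.227] pointing down, gripper open.
Joint ranges: [-3.07, 3.07], [-1.43, 2.12], [-1.02, 1.25], [-3.03, 1.67], [-3.05, -0], [-3.03, 3.03]. Speed limits (rad/s): [2.39, 2.39, 3.01, 3.14, 3.14, 3.14].

### API

Orientations are given as [roll, pitch, yaw] about the fixed x, y, z axes, in that order (R = Rz(yaw) Ry(pitch) Rx(roll)).
In Python, from station import status, eyes, workorder gives the robot as it stands.
- The arm moves only by the shell command python3 -m jog 'ROWS' [OPENING] [FORCE]. ROWS is JSON, a list of rows, each a list of 6 numbers: the shift along the world's x, y, z in mm, then the turn, a rotation vector about the world's x, y, z in rad. A call has 1 to 12 rows; each row shifts and turns the pose as measured when the row begins; what a row does not reach is not made up. A row lasts 1/10 s, in which the tool goes at most 50 mm and 8.59 degrees, less where a joint would pass 70% of its speed; a pose out of reach is approached as far as the arm can. A call with a gripper value outside its range is refused whole. OPENING is the opening, from 0 (shut) to 1 (fully open), set as the call begins (- or left out, the last holds). The fingers move at their own pace and stop on an object; FORCE is the grip in N (left out, the last holds). Time passes only in rows, so rows that do not move let the fingers close. It gives the time, the measured TCP pose, the force and the opening at its end, in the units of the state.
- status.get_state(): the state, without advancing time (a new reading comes with each control period).
- eyes.grab_frame(name): name is "scene" or "side" or "wrist"; returns the picture (384x512x3 uint8, blue, green, red); there is no depth.
- eyes.calibration(name): a dict with "camera_matrix" (3x3 intrinsics, pixels), "cam_to_world" (4x4, takes a point from camera to world coordinates); the wrist camera has in their place "hand_eye" (4x4, takes a point from camera to tool coordinates, whose origin is the TCP and whose axes are the tool frame's). Camera axes: x right, y up, looking along -z (the intrinsics and any distortion apply to the point x, -y, -z); pixel columns grow to the right and rows downward; lengths in m; the calibration is good to about 2 mm. A picture is of the moment at which its call begins: read the wrist's pose just before it. calibration takes no time and is no camera call.
- workorder.job_done(): hands the job in, once; it reports no verdict.
The state is a dict: "t": time; "q": joint angles; "qd": joint speeds; "joint_efforts": joint torques, N m; "eef_pos": TCP position; "ee_rot": TCP orientation; "force": force on the tool from outside, world axes, zero at the start; "moment": the same for the moment, N m; "width": finger opening in m.
Only numpy, scipy, OpenCV 4.12 (cv2) and the standard library are available. Lean on these libraries where they do the work, as an engineer would, in place of code of your own. Each camera call takes 0.05 s, during which the arm holds its last target. There are 200 camera calls.

### The job

The brass end cap on the brazing hearth has been heated from one side: take the turner off its rest and, touching the hot cap with nothing but the turner, tip it over on the board so that its hollow collar faces up, without lifting it high. Put the turner back on its rest the way it lay, then set the steel cover down (don't drop it) on top of the two bricks, squarely bridging them and centred over the cap, to keep the heat in. Leave the other things on the bench where they are.

Things in the scene. Friction and masses are not known exactly. Their poses are not given: they have to be found in the camera images.
- hearth: Fixed brazing hearth, origin at its underside's centre. Refractory board 250 x 250 mm, its top at z = 20. On it two fixed firebricks, each 230 long (x), 50 wide, 64 high, centred at y = -90 and 90: a 130 mm channel along x, open at both ends; brick tops at z = 84. Its -x end faces the robot (yaw up to 15 degrees).
- cap: Loose brass disc, 0.15 kg, on the board between the bricks, about 55 mm to -x of the hearth's centre. Flange 84 mm dia, 4 thick; on one face a collar 56 mm dia, 12 tall, hollow in looks. Origin: centre of the collar's free end, z from there to the flat face. Starts collar down, z up: flange underside 12 mm above the board, overhanging the collar by 14. Turned over: origin 16 above the board, z down.
- turner: Loose, 0.19 kg. Flat-sided wooden handle 140 long (x = -70..70), 18 wide (y), 22 high (z = 0..22). Origin: middle of the handle's underside; x to the blade. Steel tang 14 wide, 4 thick on to x = 100, z = 11; from there the blade, 75 long, 56 wide, 2 thick, bent up 35 degrees: level when the handle's rear is raised 35 degrees. Starts on its rest, handle level, blade away from robot.
- blade_tip (a point): Middle of the turner blade's straight front edge: x = 161, y = 0, z = 54 mm in the turner's frame.
- rest: Fixed rest of the turner, left or right of the hearth. Origin: centre of its foot's underside. Foot 150 x 80 x 6 mm; two forks of 8 mm bar at x = -52 and 58, each with a crossbar whose top is at z = 50 and two prongs that spread outward to z = 70; between prongs 24 mm at the bottom, 38 at the tips. The turner lies with its origin at (0, 0, 50), x axes in line.
- cover: Loose flat steel cover, 0.42 kg, 220 long (x), 110 wide (y), 4 thick, flat on the bench on the other side of the hearth from the rest. Origin: centre of its underside. Flat-bar handle over its middle: 100 long (x), 10 wide (y), 14 high, its centre 40 above the underside, on posts at x = -45 and 45. To bridge the bricks its x lies along the hearth's y.
- tube_tall: Bystander: upright brass tube offcut, 46 mm in diameter, 85 mm tall. Origin: centre of its underside.
- tube_short: Bystander: upright brass tube offcut, 46 mm in diameter, 60 mm tall. Origin: centre of its underside.
- tape: Bystander: black tape measure, 72 x 36 mm, 70 mm tall. Origin: centre of its underside.
Things that resemble listed ones, but are neither listed nor needed, are in the scene too. Leave any pink look-alike of the turner alone. There is more than one size of the cap; the one meant has the size given above.

How it is judged:
On the way, in this order (a step that is already met when the one before it is completed fails the run):
1. the turner is lifted off its rest in the gripper (z of turner in the frame of rest above 0.075 m and contact force between the fingers and turner above 1 N), for 0.1 s.
2. with the turner still held, the cap lies turned over, at rest on the board between the bricks (angle between cap's own z axis and vertical above 3.05 rad and z of cap in the frame of hearth between 0.032 and 0.04 m and linear speed of cap below 0.02 m/s and contact force between the fingers and turner above 1 N), for 0.2 s.
3. the turner lies on both forks of its rest again, let go (z of turner in the frame of rest between 0.044 and 0.056 m and angle between turner's own z axis and vertical below 0.12 rad and contact force between the fingers and turner below 0.2 N and linear speed of turner below 0.02 m/s), for 0.2 s.
At the end, for the whole second after the job is handed in: Cap flat on the board, collar up (5 deg). Turner on both forks, level (7 deg), blade pointing as before, within 20 mm along the rest. Cover level on both bricks, square (11 deg), centred over the channel (22 mm) and over the cap (30 mm). All let go and at rest (angle between cap's own z axis and vertical above 3.05 rad and z of cap in the frame of hearth between 0.032 and 0.04 m and x of cap in the frame of hearth between -0.085 and 0.085 m and z of turner in the frame of rest between 0.044 and 0.056 m and x of turner in the frame of rest between -0.02 and 0.02 m and x of blade_tip in the frame of rest above 0.1 m and angle between turner's own z axis and vertical below 0.12 rad and z of cover in the frame of hearth between 0.08 and 0.088 m and angle between cover's own z axis and vertical below 0.05 rad and angle between the x axis of cover and the y axis of hearth, either way round below 0.2 rad and y of cover in the frame of hearth between -0.022 and 0.022 m and horizontal distance between cover and cap below 0.03 m and linear speed of each of cap, cover, turner below 0.02 m/s); the robot touches nothing.
It fails at once if the hot cap touched by the gripper, the arm or the cover (contact force between any of the fingers, the arm, cover and cap above 0.3 N).
It fails at once if the cap lifted high above the board (its centre over 140 mm above the bench) (height (world z) of cap above 0.14 m).
It fails at once if the cover let fall (moving faster than 0.4 m/s while not held) (contact force between the fingers and cover below 0.2 N and linear speed of cover above 0.4 m/s).
It fails at once if a bystander shifted by more than 30 mm (distance of any of tube_tall, tube_short, tape from where it was at the start of the episode above 0.03 m).
It also fails if it takes over 72 s, if anything falls off the work surface, if the arm or the gripper's body presses on something with over 40 N, if the wrist force passes 120 N, or if a joint passes its speed limit or range.

## Working session

There is one attempt and no reset: what is moved stays moved. The work goes in short steps, Python scripts to look and compute and a shell command to move; the robot and the scene stay as the last step left them, time stands still between calls to the robot, and variables do not carry over. Pictures are saved under pics/ and viewed, about 8 in all and at most 12, crops included, and the job is handed in when it is done.

```bash
ls; mkdir -p pics; python3 - <<'E'
from station import status, eyes
import cv2,numpy as np
s=status.get_state();print(s)
for n in ["scene","side","wrist"]:
    im=eyes.grab_frame(n); cv2.imwrite(f"pics/{n}0.png",im)
    c=eyes.calibration(n); print(n,{k:np.round(v,4).tolist() if not isinstance(v,str) else v for k,v in c.items()})
a=cv2.imread("pics/scene0.png");b=cv2.imread("pics/side0.png")
cv2.imwrite("pics/both0.png",cv2.resize(np.vstack([a,b]),None,fx=1,fy=1)[:, :])
cv2.imwrite("pics/scene0b.png",cv2.resize(a,(800,600),interpolation=cv2.INTER_CUBIC))
E
```

```text
pics
{'t': 0.0, 'q': array([ 2.88105938e-01,  3.59383902e-01,  1.10938935e-02, -3.70918428e-04,
       -1.22411136e+00, -2.88109401e-01]), 'qd': array([ 8.77209853e-04,  1.14610589e-04, -1.16107618e-03, -1.26329166e-03,
        1.35129232e-03, -2.40625554e-05]), 'joint_efforts': array([-8.00930356e-04, -5.82726967e+01,  2.93058443e+01,  6.99745238e+00,
        6.93249181e-03, -2.06530804e-04]), 'eef_pos': array([ 6.74519409e-01, -1.28924979e-05,  2.25636129e-01]), 'ee_rot': array([-3.14147087e+00, -1.63796976e-03,  3.14146278e+00]), 'force': array([-0.45491869, -0.36277714, -0.51884203]), 'moment': array([ 0.01003455,  0.00698692, -0.02863787]), 'width': 0.08781728773129951}
scene {'camera_matrix': [[380.2305, 0.0, 254.5771], [0.0, 380.2305, 195.4772], [0.0, 0.0, 1.0]], 'cam_to_world': [[0.2426, -0.6413, 0.7279, 1.1415], [0.9701, 0.153, -0.1886, -0.1488], [0.0096, 0.7519, 0.6592, 0.7383], [0.0, 0.0, 0.0, 1.0]]}
side {'camera_matrix': [[481.1934, 0.0, 258.3293], [0.0, 481.1934, 196.1956], [0.0, 0.0, 1.0]], 'cam_to_world': [[0.9848, 0.1387, -0.1049, 0.2565], [-0.1732, 0.7301, -0.661, -1.0106], [-0.0151, 0.6691, 0.743, 1.2185], [0.0, 0.0, 0.0, 1.0]]}
wrist {'camera_matrix': [[341.5595, 0.0, 251.9145], [0.0, 341.5595, 191.1771], [0.0, 0.0, 1.0]], 'hand_eye': [[1.0, -0.0, -0.0003, -0.0003], [-0.0001, -0.9581, -0.2864, -0.078], [-0.0002, 0.2864, -0.9581, -0.1582], [0.0, 0.0, 0.0, 1.0]]}
```

View pics/scene0b.png

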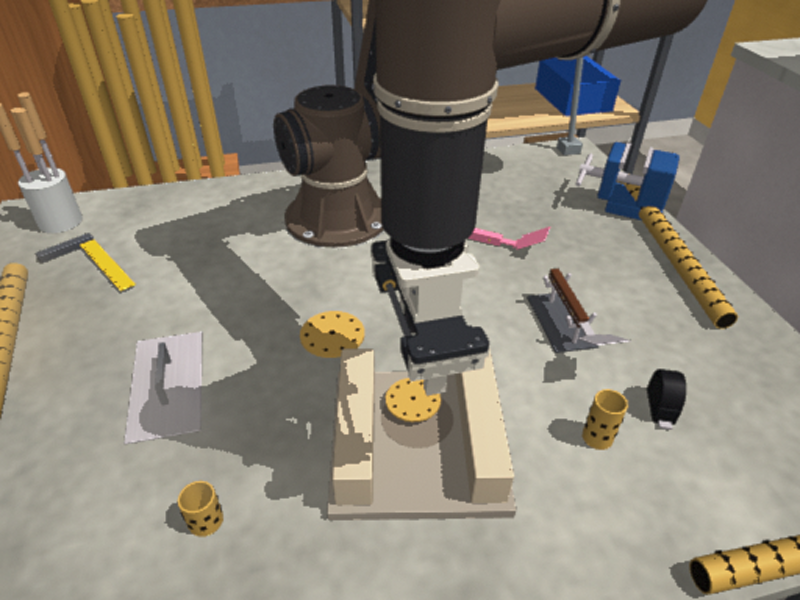

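```bash
python3 -c "
import cv2
a=cv2.imread('pics/side0.png');cv2.imwrite('pics/side0b.png',cv2.resize(a,(800,600),interpolation=cv2.INTER_CUBIC))"
```

```text
(no output)
```

View pics/side0b.png

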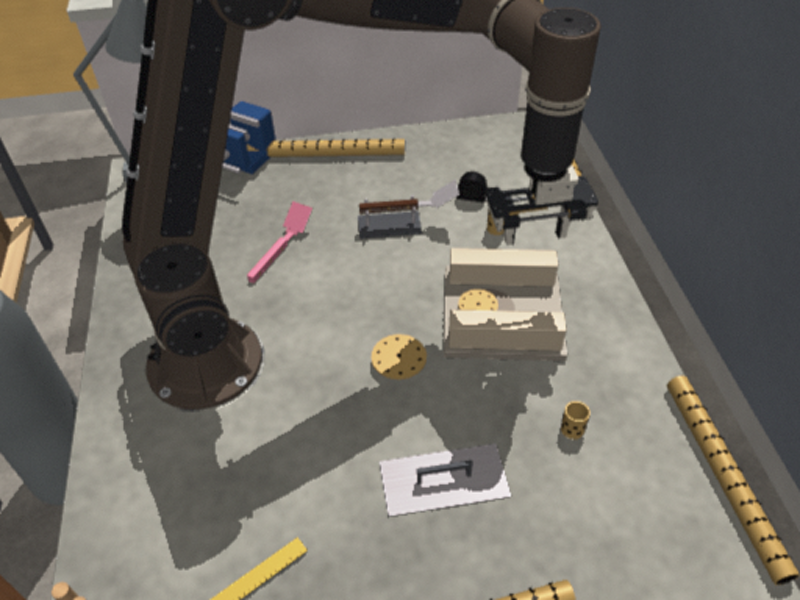

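The brown turner is at scene (565,300), with the pink look-alike at (520,240). The cap meant is in the channel at (412,400); a larger disc lies outside at (332,333). The cover is at (165,385), the rest is on the robot's left, and there are tubes at (605,420) and (200,508) and a tape at (667,395). Next I work out coarse positions.

```bash
cat > h.py <<'E'
import numpy as np, cv2
from station import status, eyes
from scipy.spatial.transform import Rotation as R
def tcp(s=None):
    s=s or status.get_state(); T=np.eye(4); T[:3,:3]=R.from_euler('xyz',s['ee_rot']).as_matrix(); T[:3,3]=s['eef_pos']; return T
def cam(name,T=None):
    c=eyes.calibration(name); return np.array(c['camera_matrix']), np.array(c['cam_to_world']) if name!='wrist' else T@np.array(c['hand_eye'])
def back(K,C,uv,z):
    d=C[:3,:3]@np.array([(uv[0]-K[0,2])/K[0,0],-(uv[1]-K[1,2])/K[1,1],-1]); o=C[:3,3]; return o+d*(z-o[2])/d[2]
def proj(K,C,P):
    p=(np.atleast_2d(P)-C[:3,3])@C[:3,:3]; return np.c_[K[0,0]*p[:,0]/-p[:,2]+K[0,2], K[1,1]*-p[:,1]/-p[:,2]+K[1,2]]
E
python3 - <<'E'
from h import *
f=1.5625
S={'scene':[('captop',412,400,.036),('bigcap',332,333,.01),('brickL near L',335,480,.084),('brickL near R',373,480,.084),('brickR nearR',513,470,.084),('boardL',329,516,.0),('boardR',515,515,0),
 ('cov',147,341,.004),('cov',203,333,.004),('cov',125,442,.004),('cov',201,432,.004),('tubes',200,490,.06),('tubet',607,400,.085),('hand',553,272,.072),('hand',582,316,.072),('bladetip',628,341,.104)],
'side':[('farbrick',451,250,.084),('farbrick',556,252,.084),('nearbr',451,312,.084),('nearbr',564,315,.084),('cap',477,301,.036),('hand',360,202,.072),('hand',418,200,.072),('tip',452,188,.104),('foot',360,237,.006),('foot',421,234,.006),
('cov',381,461,.004),('cov',496,445,.004),('cov',510,494,.004),('cov',389,515,.004),('covh',418,474,.047),('covh',471,464,.047),('tape',472,182,.07),('tubes',576,408,.06)]}
for n,L in S.items():
    K,C=cam(n)
    for a,u,v,z in L: print(n,a,np.round(back(K,C,(u/f,v/f),z)*1000)[:2])
E
```

```text
scene captop [582.  20.]
scene bigcap [382. -71.]
scene brickL near L [ 722. -118.]
scene brickL near R [733. -72.]
scene brickR nearR [761. 104.]
scene boardL [ 720. -131.]
scene boardR [778. 112.]
scene cov [ 320. -387.]
scene cov [ 322. -293.]
scene cov [ 534. -405.]
scene cov [ 542. -296.]
scene tubes [ 680. -287.]
scene tubet [686. 277.]
scene hand [382. 340.]
scene hand [503. 335.]
scene bladetip [602. 354.]
side farbrick [547. 143.]
side farbrick [768.  94.]
side nearbr [508. -34.]
side nearbr [728. -84.]
side cap [580.  28.]
side hand [375. 354.]
side hand [510. 335.]
side tip [588. 325.]
side foot [364. 306.]
side foot [508. 289.]
side cov [ 321. -298.]
side cov [ 537. -304.]
side cov [ 536. -405.]
side cov [ 318. -406.]
side covh [ 378. -361.]
side covh [ 474. -358.]
side tape [651. 379.]
side tubes [ 688. -287.]
```

```bash
python3 -m jog '[[-23,34,0,0,0,0.145],[-23,34,0,0,0,0.145],[-23,34,0,0,0,0.145],[-23,34,0,0,0,0.145],[-23,34,0,0,0,0.145],[-23,34,0,0,0,0.145],[-23,34,0,0,0,0.145],[-23,34,0,0,0,0.145],[-23,34,0,0,0,0.145],[-23,34,0,0,0,0.145],[0,0,0,0,0,0]]' 0.6 40
python3 - <<'E'
from h import *
s=status.get_state(); print(s['q'],s['eef_pos'],s['ee_rot'])
np.save('p1.npy',tcp(s)); im=eyes.grab_frame('wrist'); cv2.imwrite('pics/w1.png',im)
cv2.imwrite('pics/w1b.png',cv2.resize(im,(800,600),interpolation=cv2.INTER_CUBIC))
im=eyes.grab_frame('scene'); cv2.imwrite('pics/scene1.png',im); cv2.imwrite('pics/side1.png',eyes.grab_frame('side'))
a=im[190:340,190:390]; cv2.imwrite('pics/scene1b.png',cv2.resize(a,(800,600),interpolation=cv2.INTER_CUBIC))
E
```

```text
t: 1.25
eef_pos: [0.433, 0.349, 0.2218]
ee_rot: [-3.141, -0.006, -1.641]
force: [-1.2, -0.7, -0.6]
width: 0.0527
[ 1.03247995  0.16959734 -0.25863363  0.00307053 -1.14766515  0.46684675] [0.43300015 0.34895228 0.22175433] [-3.14139436 -0.00581284 -1.64099858]
```

View pics/w1b.png

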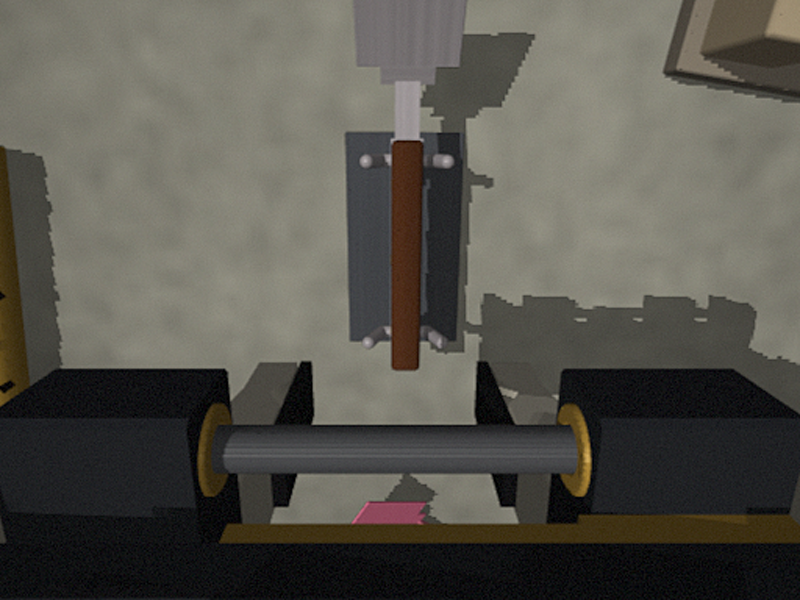

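View pics/scene1b.png

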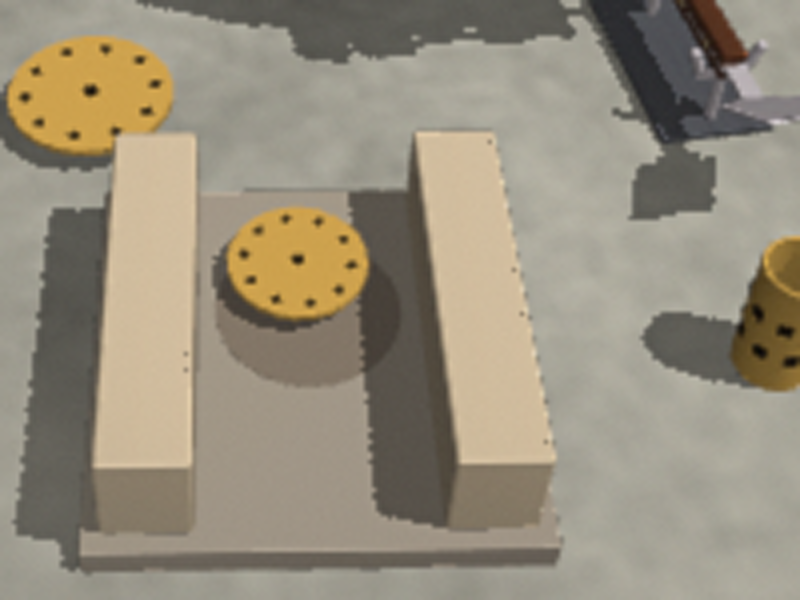

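The wrist view shows the wooden-handled turner at (405,255) in line with the tool. The scene crop shows all the brick tops, with the cap centred at (298,263). I fit the poses from these points.

```bash
cat > fit.py <<'E'
from h import *
from scipy.optimize import least_squares
def fit(K,C,P,uv,x0):
    P=np.array(P,float)/1000; uv=np.array(uv,float)
    def f(p):
        c,s=np.cos(p[2]),np.sin(p[2]); W=np.c_[p[0]+c*P[:,0]-s*P[:,1],p[1]+s*P[:,0]+c*P[:,1],P[:,2]]
        return (proj(K,C,W)-uv).ravel()
    r=least_squares(f,x0); print('pose',np.round(r.x*[1000,1000,57.2958],1),'rms px',np.sqrt(np.mean(r.fun**2)).round(2)); return r.x
E
python3 - <<'E'
from fit import *
K,C=cam('scene')
uv=np.array([(93,466),(190,466),(113,135),(196,135),(458,463),(553,463),(415,132),(494,132)])/4+190
P=[(115,-115,84),(115,-65,84),(-115,-115,84),(-115,-65,84),(115,65,84),(115,115,84),(-115,65,84),(-115,115,84)]
h=fit(K,C,P,uv,[.63,.02,-.22])
b=back(K,C,np.array([298,263])/4+190,.036); print('cap',b)
for u in(227,369): print(back(K,C,np.array([u,263])/4+190,.036))
c,s=np.cos(h[2]),np.sin(h[2]); d=b[:2]-h[:2]; print('cap in hearth',c*d[0]+s*d[1],-s*d[0]+c*d[1])
K,C=cam('wrist',np.load('p1.npy'))
f=1.5625
t=fit(K,C,[(70,9,72),(70,-9,72),(-70,-9,72),(-70,9,72)],np.array([(392,141),(421,141),(420,369),(392,369)])/f,[.44,.34,-.1])
fit(K,C,[(75,40,6),(75,-40,6),(-75,-40,6),(-75,40,6)],np.array([(346,132),(462,132),(459,340),(349,341)])/f,[.44,.34,-.1])
E
```

```text
pose [634.5  15.5 -13. ] rms px 0.6
cap [0.58203127 0.02228413 0.036     ]
[ 0.57213677 -0.01866041  0.036     ]
[0.59193713 0.06327568 0.036     ]
cap in hearth -0.05265550492343753 -0.005163772975535781
pose [440.3 339.6  -3.7] rms px 1.22
pose [440.1 339.3  -3.7] rms px 0.84
```

```bash
python3 -m jog '[[7,-9,0,0,0,0.005],[0,0,-35,0,0,0],[0,0,-40,0,0,0],[0,0,-40,0,0,0],[0,0,-35,0,0,0],[0,0,-18,0,0,0],[0,0,0,0,0,0]]' 0.6 40; python3 -c "
from h import *
s=status.get_state();print(s['eef_pos'],s['ee_rot'],s['q'])"
```

```text
t: 2.1
eef_pos: [0.4493, 0.3264, 0.0502]
ee_rot: [-3.138, -0.004, -1.662]
force: [0.2, -0.7, 0.0]
width: 0.0527
[0.4493163  0.32637599 0.05016632] [-3.13824389 -0.0038779  -1.66160746] [ 0.98431731  0.34384501 -0.47281265  0.00698281 -0.75596929  0.49058924]
```

```bash
python3 -m jog '[[-9,13,-4,0,0,0.026],[0,0,0,0,0,0]]';python3 -m jog '[[0,0,-1,0,0,0]]'
```

```text
t: 2.3
eef_pos: [0.4419, 0.3383, 0.0469]
ee_rot: [-3.138, -0.004, -1.638]
force: [-0.9, -0.4, 0.6]
width: 0.0522
t: 2.4
eef_pos: [0.4425, 0.3389, 0.047]
ee_rot: [-3.137, -0.003, -1.638]
force: [0.2, 0.4, -1.3]
width: 0.0521
```

```bash
python3 -m jog '[[-2,1,-3,0,0,0],[0,0,0,0,0,0],[0,0,0,0,0,0],[0,0,0,0,0,0],[0,0,0,0,0,0]]' 0.05 45;python3 -m jog '[[0,0,0,0,0,0],[0,0,0,0,0,0],[0,0,20,0,0,0],[0,0,30,0,0,0],[0,0,40,0,0,0],[0,0,40,0,0,0],[0,0,20,0,0,0],[0,0,0,0,0,0]]'
python3 - <<'E'
from h import *
s=status.get_state(); print(s['q'],s['eef_pos'],s['ee_rot'],s['width'])
im=eyes.grab_frame('side'); cv2.imwrite('pics/side2.png',im)
E
```

```text
t: 2.9
eef_pos: [0.4413, 0.3412, 0.0465]
ee_rot: [-3.134, 0.001, -1.638]
force: [-0.8, -2.1, 0.7]
width: 0.0179
t: 3.7
eef_pos: [0.4386, 0.3377, 0.1987]
ee_rot: [-3.14, -0.006, -1.639]
force: [1.2, 0.1, -2.1]
width: 0.0178
[ 1.01323523  0.18178998 -0.29953548  0.00497819 -1.09347132  0.4871054 ] [0.43858022 0.33770747 0.19867299] [-3.13956812 -0.00560503 -1.63896184] 0.01775046298283923
```

```bash
python3 -m jog '[[-6,-20,10,0.012,0.075,-0.02],[-10,-34,0,0.012,0.075,-0.02],[-10,-34,0,0.012,0.075,-0.02],[-10,-34,0,0.013,0.075,-0.02],[-10,-34,0,0.014,0.075,-0.02],[-10,-34,0,0.015,0.075,-0.02],[-10,-34,0,0.016,0.075,-0.02],[-10,-34,0,0.016,0.075,-0.02],[0,0,0,0,0,0]]'
cat > st.py <<'E'
from h import *
# hearth frame state: TCP, turner yaw/pitch/roll, blade tip
HX,HY,HW=.6345,.0155,np.radians(-13)
def hf(p):
    c,s=np.cos(HW),np.sin(HW); d=np.array(p[:2])-[HX,HY]; return np.array([c*d[0]+s*d[1],-s*d[0]+c*d[1],p[2]])
def turner(T):  # turner->world, from the tool pose at the grasp
    G=np.eye(4); G[:3,:3]=np.array([[0,-1,0],[-1,0,0],[0,0,-1]]); G[:3,3]=[0,.001,-.0035]; return T@G
if __name__=='__main__':
    s=status.get_state(); T=tcp(s); W=turner(T); x=W[:3,0]
    print('q',np.round(s['q'],2),'tcp',np.round(s['eef_pos']*1000,1),'F',np.round(s['force'],1),'w',round(s['width']*1000,1))
    print('turner yaw,pitch,roll deg',np.degrees(R.from_matrix(W[:3,:3]).as_euler('ZYX')).round(1))
    print('tip hearth',np.round(hf((W@[.161,0,.054,1])[:3])*1000,1),'joint',np.round(hf((W@[.1,0,.011,1])[:3])*1000,1))
E
python3 st.py
```

```text
t: 4.65
eef_pos: [0.3508, 0.0707, 0.1943]
ee_rot: [2.491, 0.007, -1.809]
force: [-0.1, 0.6, -1.6]
width: 0.0179
q [ 0.35  0.29 -0.22 -0.35 -1.63  1.07] tcp [350.8  70.7 194.3] F [-0.1  0.6 -1.6] w 17.9
turner yaw,pitch,roll deg [-13.3  37.3   0.5]
tip hearth [-126.7  -11.5  143.2] joint [-201.3  -10.6  145.9]
```

```bash
cat > look.py <<'E'
import sys
from st import *
name,out,cx,cy,w=sys.argv[1],sys.argv[2],*map(int,sys.argv[3:6])
T=tcp(); im=eyes.grab_frame(name); cv2.imwrite('pics/raw_'+out+'.png',im); K,C=cam(name,T); W=turner(T)
f=800/w; M=np.array([[f,0,-(cx-w/2)*f],[0,f,-(cy-w*.375)*f]])
big=cv2.warpAffine(im,M,(800,600),flags=cv2.INTER_CUBIC)
def dots(P,col):
    for u in proj(K,C,P):
        u=M[:,:2]@u+M[:,2]; cv2.circle(big,tuple(int(v) for v in u),3,col,-1)
if '-n' not in sys.argv:
    dots([(W@[.161,y,.054,1])[:3] for y in(-.028,0,.028)]+[(W@[.1,y,.011,1])[:3] for y in(-.028,.028)],(0,0,255))
cv2.imwrite('pics/'+out+'.png',big)
E
python3 look.py wrist w2 256 192 512; python3 look.py side s2 270 190 300
python3 -c "
import cv2,numpy as np
a=cv2.imread('pics/w2.png');b=cv2.imread('pics/s2.png')
cv2.imwrite('pics/ws2.png',np.hstack([a[:,100:500],b[:,200:600]]))"
```

```text
(no output)
```

View pics/ws2.png

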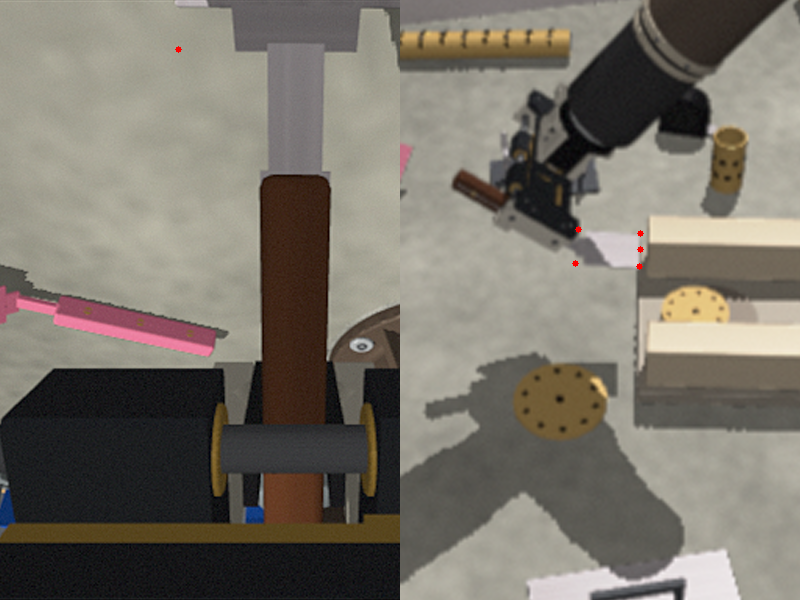

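```bash
python3 -m jog '[[6,4,-25,-0.009,-0.039,0],[3,0,-30,0,0,0],[0,0,-30,0,0,0],[0,0,-25,0,0,0],[0,0,-5,0,0,0],[0,0,0,0,0,0]]'; python3 st.py
```

```text
t: 5.35
eef_pos: [0.3618, 0.0821, 0.0747]
ee_rot: [2.546, 0.011, -1.799]
force: [-0.0, 0.8, -1.9]
width: 0.0174
q [ 0.38  0.41 -0.33 -0.34 -1.34  1.14] tcp [361.8  82.1  74.7] F [-0.   0.8 -1.9] w 17.4
turner yaw,pitch,roll deg [-12.7  34.1   0.7]
tip hearth [-116.     3.7   32.5] joint [-190.6    3.8   31.2]
```

```bash
python3 -m jog '[[-2,-9,-6,0,0,0],[0,0,0,0,0,0]]'; python3 st.py; python3 look.py scene s3 265 235 170
```

```text
t: 5.55
eef_pos: [0.3605, 0.0734, 0.0696]
ee_rot: [2.548, 0.012, -1.797]
force: [-0.0, 0.3, -1.2]
width: 0.0174
q [ 0.37  0.42 -0.34 -0.34 -1.33  1.15] tcp [360.5  73.4  69.6] F [-0.   0.3 -1.2] w 17.4
turner yaw,pitch,roll deg [-12.5  34.    0.8]
tip hearth [-115.2   -4.6   27.8] joint [-189.8   -4.6   26.3]
```

View pics/s3.png

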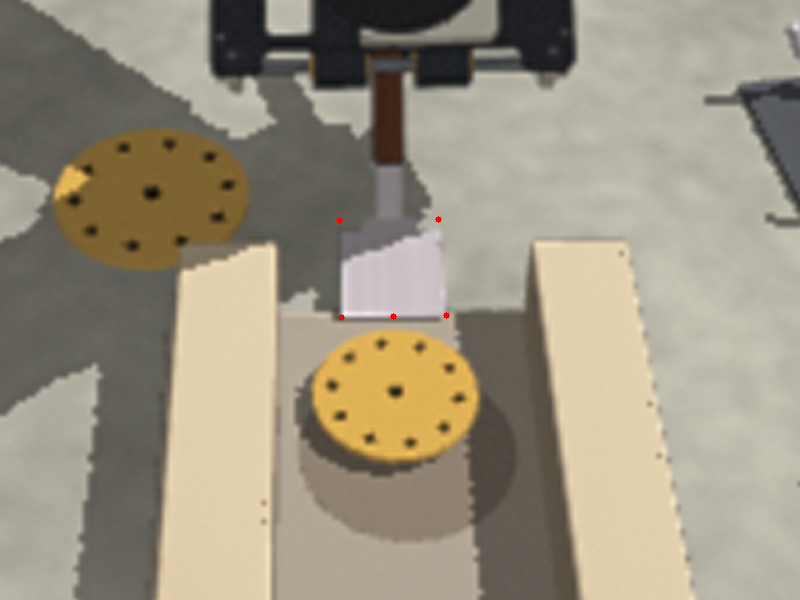

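```bash
python3 -m jog '[[10,-2,-1,0,0,0],[10,-2,0,0,0,0],[10,-3,0,0,0,0],[0,0,0,0,0,0]]'; python3 st.py
```

```text
t: 6.0
eef_pos: [0.3959, 0.0663, 0.0709]
ee_rot: [2.554, 0.015, -1.797]
force: [-0.2, 0.1, -2.7]
width: 0.0182
q [ 0.33  0.46 -0.27 -0.32 -1.36  1.16] tcp [395.9  66.3  70.9] F [-0.2  0.1 -2.7] w 18.2
turner yaw,pitch,roll deg [-12.4  33.6   1. ]
tip hearth [-78.9  -3.5  30.1] joint [-153.5   -3.5   28.1]
```

```bash
python3 -m jog '[[4,-1,9,0,0,0],[4,-1,9,0,0,0],[6,-1.5,7,0,0,0],[7,-1.5,7,0,0,0],[0,0,0,0,0,0]]'; python3 st.py; python3 look.py side s4 300 190 150; python3 look.py scene s4b 265 235 170
python3 -c "
import cv2,numpy as np
a=cv2.imread('pics/s4.png');b=cv2.imread('pics/s4b.png')
cv2.imwrite('pics/ss4.png',np.hstack([a[:,200:600],b[:,200:600]]))"
```

```text
t: 6.5
eef_pos: [0.4184, 0.0606, 0.1063]
ee_rot: [2.554, 0.015, -1.798]
force: [-0.2, -0.3, -2.0]
width: 0.0175
q [ 0.31  0.44 -0.2  -0.3  -1.45  1.15] tcp [418.4  60.6 106.3] F [-0.2 -0.3 -2. ] w 17.5
turner yaw,pitch,roll deg [-12.5  33.7   1. ]
tip hearth [-55.6  -4.1  65.3] joint [-130.2   -4.1   63.4]
```

View pics/ss4.png

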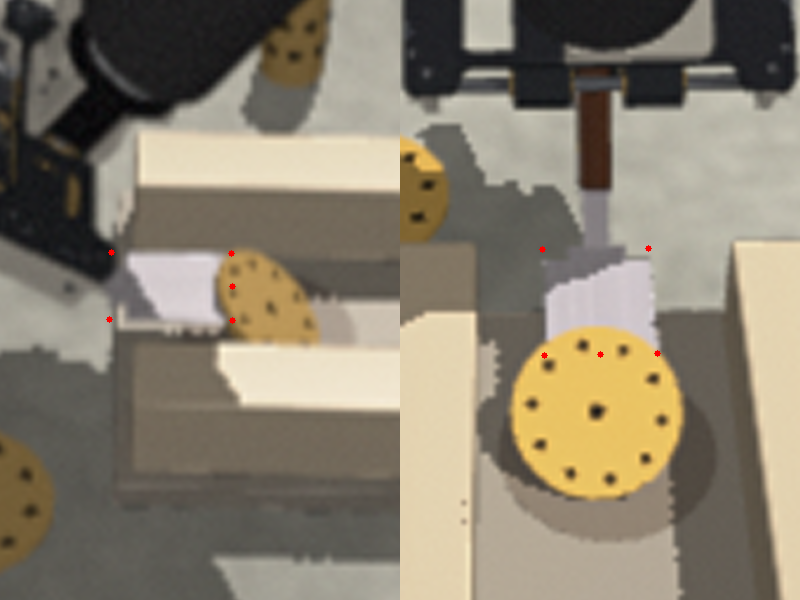

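The cap is tilted about 40° on the blade, tip at its near rim (scene crop (600,350)). I continue the arc.

```bash
python3 -m jog '[[9,-2,8,0,0,0],[9,-2,8,0,0,0],[8,-2,4,0,0,0],[8,-2,3,0,0,0],[0,0,0,0,0,0]]'; python3 st.py; python3 look.py side s5 300 190 150; python3 look.py scene s5b 265 235 170
python3 -c "
import cv2,numpy as np
a=cv2.imread('pics/s5.png');b=cv2.imread('pics/s5b.png')
cv2.imwrite('pics/ss5.png',np.hstack([a[:,200:600],b[:,200:600]]))"
```

```text
t: 7.1
eef_pos: [0.4538, 0.0519, 0.1302]
ee_rot: [2.551, 0.014, -1.798]
force: [-1.1, 0.2, -1.0]
width: 0.0175
q [ 0.28  0.46 -0.1  -0.29 -1.53  1.15] tcp [453.8  51.9 130.2] F [-1.1  0.2 -1. ] w 17.5
turner yaw,pitch,roll deg [-12.5  33.8   0.9]
tip hearth [-19.3  -4.6  88.9] joint [-93.9  -4.6  87.2]
```

View pics/ss5.png

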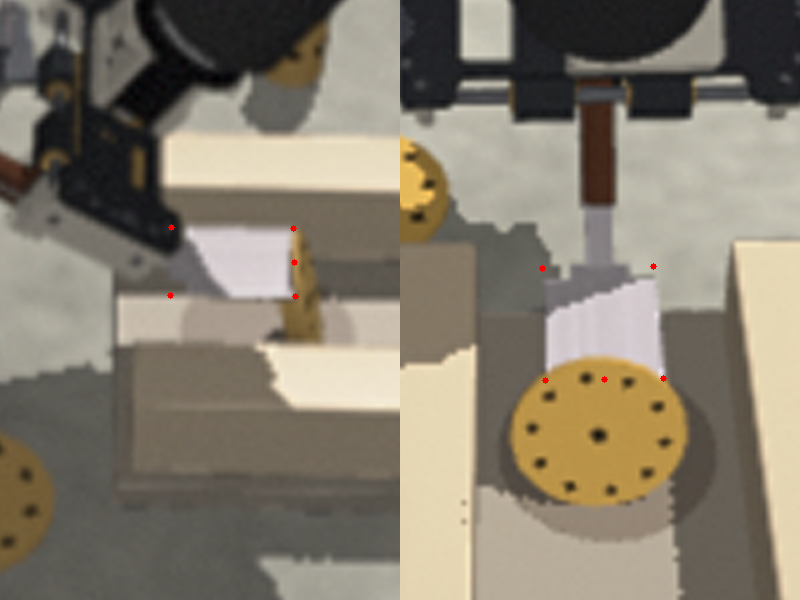

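The cap stands at about 75–80°. I push it over horizontally.

```bash
python3 -m jog '[[7,-1.5,1,0,0,0],[7,-1.5,1,0,0,0],[7,-1.5,0,0,0,0],[7,-1.5,0,0,0,0],[6,-1.5,0,0,0,0],[0,0,0,0,0,0],[0,0,0,0,0,0],[0,0,0,0,0,0]]'; python3 st.py; python3 look.py side s6 320 190 150; python3 look.py scene s6b 265 235 170
python3 -c "
import cv2,numpy as np
a=cv2.imread('pics/s6.png');b=cv2.imread('pics/s6b.png')
cv2.imwrite('pics/ss6.png',np.hstack([a[:,200:600],b[:,200:600]]))"
```

```text
t: 8.0
eef_pos: [0.4906, 0.0437, 0.1325]
ee_rot: [2.552, 0.014, -1.797]
force: [0.1, -0.3, 1.6]
width: 0.0175
q [ 0.26  0.51 -0.01 -0.27 -1.58  1.16] tcp [490.6  43.7 132.5] F [ 0.1 -0.3  1.6] w 17.5
turner yaw,pitch,roll deg [-12.5  33.8   0.9]
tip hearth [18.4 -4.3 91.4] joint [-56.2  -4.3  89.5]
```

View pics/ss6.png

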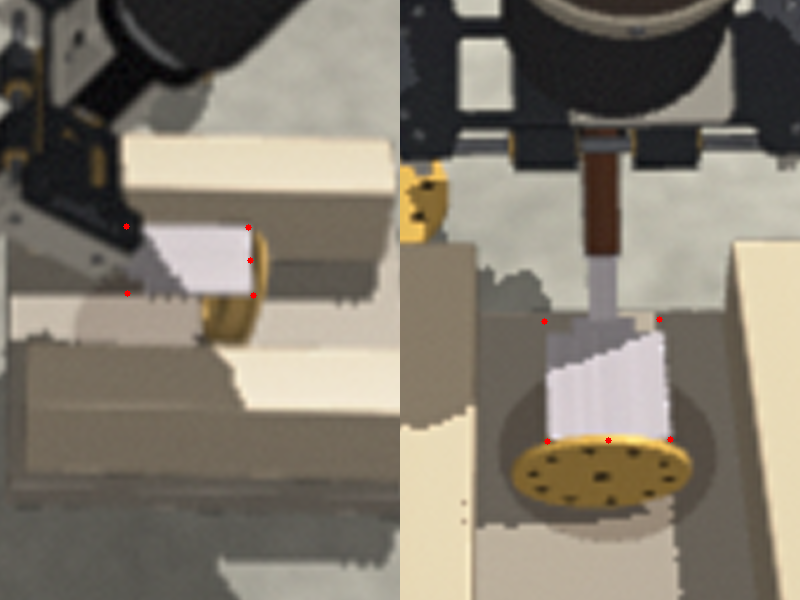

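```bash
python3 -m jog '[[7,-1.5,0,0,0,0],[7,-1.5,0,0,0,0],[7,-1.5,0,0,0,0],[0,0,0,0,0,0],[0,0,0,0,0,0],[0,0,0,0,0,0],[0,0,0,0,0,0],[0,0,0,0,0,0]]'; python3 st.py; python3 look.py side s7 320 190 150; python3 look.py scene s7b 265 245 170
python3 -c "
import cv2,numpy as np
a=cv2.imread('pics/s7.png');b=cv2.imread('pics/s7b.png')
cv2.imwrite('pics/ss7.png',np.hstack([a[:,200:600],b[:,200:600]]))
for n in('s7','s7b'):
    o=cv2.imread('pics/raw_%s.png'%n.replace('7','6'));r=cv2.imread('pics/raw_%s.png'%n)
    m=lambda i:cv2.inRange(cv2.cvtColor(i,cv2.COLOR_BGR2HSV),(15,100,60),(30,255,255))
    c=(slice(170,220),slice(280,360)) if n=='s7' else (slice(240,300),slice(240,300))
    for i in(o,r): ys,xs=np.nonzero(m(i)[c]); print(n,len(xs),xs.mean()+c[1].start,ys.mean()+c[0].start,np.ptp(xs),np.ptp(ys))"
```

```text
t: 8.9
eef_pos: [0.5114, 0.0391, 0.1307]
ee_rot: [2.547, 0.013, -1.798]
force: [1.1, -0.1, -2.8]
width: 0.018
q [ 0.24  0.54  0.04 -0.27 -1.6   1.17] tcp [511.4  39.1 130.7] F [ 1.1 -0.1 -2.8] w 18.0
turner yaw,pitch,roll deg [-12.5  34.    0.9]
tip hearth [39.5 -4.2 88.8] joint [-35.1  -4.1  87.3]
s7 99 326.8181818181818 191.0 11 19
s7 193 337.32124352331607 194.31606217616581 24 10
s7b 486 265.156378600823 271.2901234567901 38 15
s7b 611 266.2602291325696 291.09328968903435 37 18
```

```bash
python3 -m jog '[[-10,2,20,0,0,0],[-20,4.5,20,0,0,0],[-30,7,20,0,0,0],[-30,7,10,0,0,0],[-30,7,0,0,0,0],[0,0,0,0,0,0]]'; python3 st.py; python3 look.py side s8 330 190 150 -n; python3 look.py scene s8b 265 255 170 -n
python3 -c "
import cv2,numpy as np
a=cv2.imread('pics/s8.png');b=cv2.imread('pics/s8b.png')
cv2.imwrite('pics/ss8.png',np.hstack([a[:,200:600],b[:,200:600]]))"
```

```text
t: 9.6
eef_pos: [0.3868, 0.0671, 0.2022]
ee_rot: [2.547, 0.013, -1.799]
force: [1.2, 0.1, -1.6]
width: 0.0178
q [ 0.34  0.29 -0.17 -0.32 -1.62  1.07] tcp [386.8  67.1 202.2] F [ 1.2  0.1 -1.6] w 17.8
turner yaw,pitch,roll deg [-12.6  34.1   0.9]
tip hearth [-88.3  -5.  160.2] joint [-162.9   -4.9  158.7]
```

View pics/ss8.png

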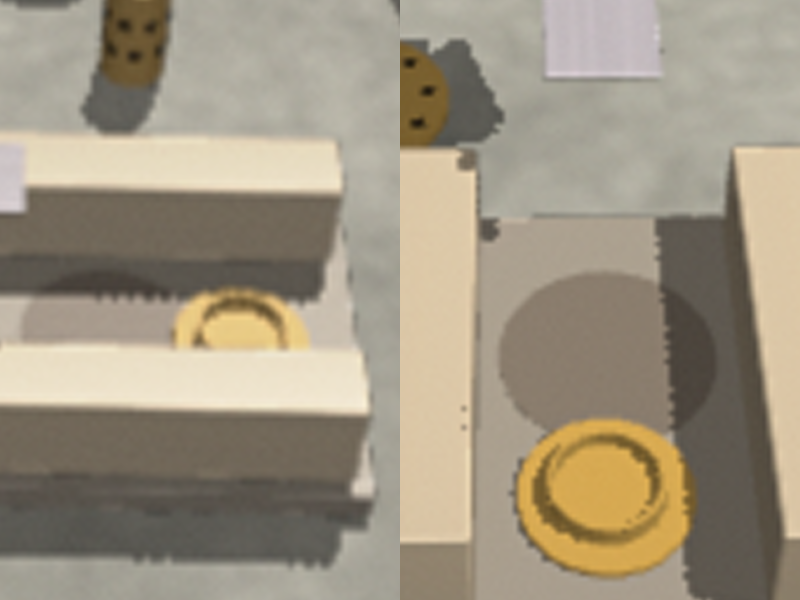

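The cap lies collar up at (604,500) in the right half of the picture. Now I return the turner.

```bash
python3 -m jog '[[5,25,0,-0.015,-0.074,0.02],[7,34,0,-0.015,-0.074,0.02],[7,34,0,-0.015,-0.074,0.02],[7,34,0,-0.013,-0.074,0.02],[7,34,0,-0.012,-0.074,0.02],[7,34,0,-0.011,-0.074,0.02],[7,34,0,-0.01,-0.074,0.02],[7,34,0,-0.008,-0.074,0.02],[0,0,0,0,0,0]]'; python3 st.py; python3 - <<'E'
from st import *
K,C=cam('scene'); b=back(K,C,(265.8,297.5),.024); print('cap now',b,hf(b))
E
```

```text
t: 10.6
eef_pos: [0.4527, 0.3417, 0.2004]
ee_rot: [-3.112, 0.001, -1.634]
force: [-0.7, -0.1, -2.8]
width: 0.0178
q [ 1.01  0.19 -0.3   0.03 -1.07  0.48] tcp [452.7 341.7 200.4] F [-0.7 -0.1 -2.8] w 17.8
turner yaw,pitch,roll deg [-3.6 -1.7  0.1]
tip hearth [-94.4 302.7 262.6] joint [-153.3  293.   217.8]
cap now [ 0.68616127 -0.00266767  0.024     ] [ 0.05442403 -0.00608077  0.024     ]
```

```bash
python3 -m jog '[[-11,0,-10,0.002,0.028,0],[0,0,-35,0,0,0],[0,0,-35,0,0,0],[0,0,-25,0,0,0],[0,0,0,0,0,0]]'; python3 -m jog '[[0,0,0,0,0,0]]'; python3 st.py
```

```text
t: 11.1
eef_pos: [0.4399, 0.3398, 0.0888]
ee_rot: [3.133, -0.002, -1.638]
force: [-0.9, 0.2, -2.2]
width: 0.0177
t: 11.2
eef_pos: [0.4403, 0.339, 0.0885]
ee_rot: [3.131, -0.003, -1.639]
force: [-0.1, 0.6, -1.6]
width: 0.0176
q [ 1.    0.3  -0.42 -0.01 -0.86  0.51] tcp [440.3 339.   88.5] F [-0.1  0.6 -1.6] w 17.6
turner yaw,pitch,roll deg [-3.9  0.6 -0.2]
tip hearth [-103.5  297.1  144.3] joint [-164.1  287.2  102. ]
```

```bash
python3 -m jog '[[1,1.5,-15,0,-0.01,0.003],[0,1,-12,0,0,0],[0,0.5,-9,0,0,0],[0,0,0,0,0,0]]'; python3 -m jog '[[0,0,0,0,0,0]]'; python3 st.py
```

```text
t: 11.6
eef_pos: [0.4437, 0.343, 0.0549]
ee_rot: [-3.141, 0.002, -1.639]
force: [-0.0, -0.1, -1.7]
width: 0.0175
t: 11.7
eef_pos: [0.4441, 0.3433, 0.0554]
ee_rot: [-3.14, 0.002, -1.639]
force: [0.5, -0.5, -1.7]
width: 0.0176
q [ 1.01  0.34 -0.45  0.   -0.77  0.5 ] tcp [444.1 343.3  55.4] F [ 0.5 -0.5 -1.7] w 17.6
turner yaw,pitch,roll deg [-3.9 -0.1  0.1]
tip hearth [-101.3  301.7  113.1] joint [-161.5  292.1   70. ]
```

```bash
python3 -m jog '[[-3,-2.5,-4,0,0,0.003],[0,0,-3,0,0,0],[0,0,0,0,0,0]]'; python3 st.py
```

```text
t: 12.0
eef_pos: [0.4412, 0.3412, 0.0493]
ee_rot: [-3.139, 0.004, -1.636]
force: [0.7, -0.5, -1.5]
width: 0.0176
q [ 1.01  0.35 -0.47 -0.   -0.75  0.5 ] tcp [441.2 341.2  49.3] F [ 0.7 -0.5 -1.5] w 17.6
turner yaw,pitch,roll deg [-3.7 -0.1  0.2]
tip hearth [-103.8  299.4  107.1] joint [-163.9  289.8   64. ]
```

Right over the grasp pose; down the last 3 mm and release slowly.

```bash
python3 -m jog '[[0,0,-2.5,0,0,0],[0,0,-1,0,0,0],[0,0,0,0,0,0]]'; python3 -m jog '[[0,0,0,0,0,0],[0,0,0,0,0,0],[0,0,0,0,0,0],[0,0,0,0,0,0],[0,0,0,0,0,0]]' 0.5 20; python3 st.py
```

```text
t: 12.3
eef_pos: [0.4414, 0.3414, 0.0466]
ee_rot: [-3.139, 0.005, -1.635]
force: [-0.1, -0.2, -1.1]
width: 0.0177
t: 12.8
eef_pos: [0.4421, 0.3423, 0.0471]
ee_rot: [-3.137, 0.006, -1.635]
force: [-0.7, -0.9, 0.8]
width: 0.0431
q [ 1.01  0.35 -0.47  0.   -0.74  0.5 ] tcp [442.1 342.3  47.1] F [-0.7 -0.9  0.8] w 43.1
turner yaw,pitch,roll deg [-3.7 -0.2  0.4]
tip hearth [-103.3  300.8  105.3] joint [-163.4  291.2   62. ]
```

```bash
python3 -m jog '[[0,0,15,0,0,0],[0,0,35,0,0,0],[0,0,45,0,0,0],[0,0,45,0,0,0],[0,0,35,0,0,0],[0,0,0,0,0,0]]' 0.6; python3 look.py wrist w9 256 160 300 -n; python3 -m jog '[[0,-30,0,0,0,0],[0,-48,0,0,0,0],[0,-48,0,0,0,0],[0,-48,0,0,0,0],[0,-48,0,0,0,0],[0,-48,0,0,0,0],[0,-48,0,0,0,0],[0,-48,0,0,0,0],[0,-48,0,0,0,0]]';python3 -m jog '[[0,-48,0,0,0,0],[0,-48,0,0,0,0],[0,-48,0,0,0,0],[0,-48,0,0,0,0],[0,-48,0,0,0,0],[0,-48,0,0,0,0],[0,-30,0,0,0,0],[0,0,0,0,0,0]]'; python3 st.py
```

```text
t: 13.4
eef_pos: [0.4408, 0.3398, 0.2273]
ee_rot: [-3.139, 0.002, -1.635]
force: [-0.9, -0.3, -0.5]
width: 0.0526
t: 14.35
eef_pos: [0.4328, -0.0856, 0.2159]
ee_rot: [3.133, -0.005, -1.626]
force: [1.5, 0.7, -0.2]
width: 0.053
t: 15.15
eef_pos: [0.4245, -0.4209, 0.2052]
ee_rot: [3.121, 0.0, -1.632]
force: [-0.1, 1.6, -0.1]
width: 0.0526
q [-0.45  0.26 -0.19  0.01 -1.15  1.96] tcp [ 424.5 -420.9  205.2] F [-0.1  1.6 -0.1] w 52.6
turner yaw,pitch,roll deg [-3.5  1.2  0. ]
tip hearth [  52.5 -445.8  259.4] joint [  -8.5 -456.   217.7]
```

```bash
python3 -m jog '[[-8,40,10,0,-0.02,0],[-8,28,10,0,0,0],[0,0,0,0,0,0]]'; python3 st.py; python3 - <<'E'
from h import *
s=status.get_state(); np.save('p10.npy',tcp(s)); im=eyes.grab_frame('wrist'); cv2.imwrite('pics/w10.png',im)
a=im[:, 100:420]; b=cv2.imread('pics/raw_w9.png')[:,100:420]
cv2.imwrite('pics/w910.png',np.hstack([cv2.resize(x,(400,480),interpolation=cv2.INTER_CUBIC) for x in(a,b)]))
E
```

```text
t: 15.45
eef_pos: [0.4052, -0.3513, 0.2188]
ee_rot: [3.132, 0.006, -1.638]
force: [0.6, -0.5, -0.5]
width: 0.0526
q [-0.35  0.14 -0.29 -0.   -1.14  1.86] tcp [ 405.2 -351.3  218.8] F [ 0.6 -0.5 -0.5] w 52.6
turner yaw,pitch,roll deg [-3.8  0.6  0.4]
tip hearth [  17.7 -383.8  274.7] joint [ -43.  -393.3  232.3]
```

View pics/w910.png

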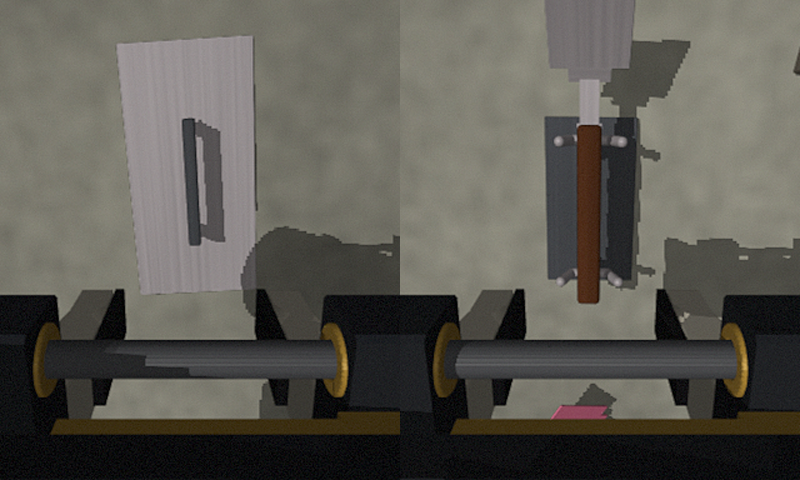

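The turner lies between the prongs as before. The cover's corners and handle bar (192,180) are clear, so I fit its pose.

```bash
python3 - <<'E'
from fit import *
K,C=cam('wrist',np.load('p10.npy'))
r=lambda L:np.array(L)*.8+[100,0]
fit(K,C,[(50,5,47),(50,-5,47),(-50,-5,47),(-50,5,47)],r([(182,120),(195,119),(201,243),(189,245)]),[.43,-.35,0])
fit(K,C,[(110,55,4),(110,-55,4),(-110,-55,4),(-110,55,4)],r([(117,44),(252,36),(257,289),(140,294)]),[.43,-.35,0])
E
```

```text
pose [ 426.6 -353.8   -0.7] rms px 1.02
pose [ 425.9 -353.6   -0.6] rms px 0.77
```

```bash
python3 -m jog '[[19,-2,-15,0,-0.01,0.05],[0,0,-40,0,0,0],[0,0,-45,0,0,0],[0,0,-40,0,0,0],[0,0,-20,0,0,0],[0,0,0,0,0,0]]'; python3 st.py
```

```text
t: 16.1
eef_pos: [0.4248, -0.353, 0.0505]
ee_rot: [-3.141, 0.006, -1.583]
force: [0.1, 0.1, -0.1]
width: 0.0526
q [-0.34  0.34 -0.47 -0.01 -0.76  1.91] tcp [ 424.8 -353.    50.5] F [ 0.1  0.1 -0.1] w 52.6
turner yaw,pitch,roll deg [-0.7 -0.   0.4]
tip hearth [  34.9 -372.5  108.1] joint [ -24.7 -385.2   65.1]
```

```bash
python3 -m jog '[[1,-0.5,-15,0,0,0],[0,0,-11,0,0,0],[0,0,0,0,0,0]]'; python3 -m jog '[[0,0,0,0,0,0],[0,0,0,0,0,0],[0,0,0,0,0,0],[0,0,0,0,0,0],[0,0,0,0,0,0],[0,0,0,0,0,0]]' 0.0 50; python3 st.py
```

```text
t: 16.4
eef_pos: [0.4264, -0.3541, 0.0241]
ee_rot: [3.141, 0.006, -1.582]
force: [0.8, 0.5, 0.3]
width: 0.0529
t: 17.0
eef_pos: [0.4286, -0.3549, 0.028]
ee_rot: [-3.137, 0.004, -1.581]
force: [-0.1, 1.6, -0.7]
width: 0.01
q [-0.34  0.38 -0.48 -0.01 -0.71  1.91] tcp [ 428.6 -354.9   28. ] F [-0.1  1.6 -0.7] w 10.0
turner yaw,pitch,roll deg [-0.6 -0.3  0.2]
tip hearth [  38.7 -373.2   86.3] joint [ -20.6 -386.    43. ]
```

```bash
python3 -m jog '[[0,0,10,0,0,0],[0,0,30,0,0,0],[0,0,40,0,0,0],[0,0,45,0,0,0],[0,0,40,0,0,0],[0,0,30,0,0,0],[0,0,0,0,0,0]]'; python3 -m jog '[[15,20,0,0,0,0.08],[24,32,0,0,0,0.13],[24,32,0,0,0,0.13],[24,32,0,0,0,0.13],[24,32,0,0,0,0.13],[24,32,0,0,0,0.13],[24,32,0,0,0,0.13],[24,32,0,0,0,0.13],[24,32,0,0,0,0.13],[24,32,0,0,0,0.13],[15,20,0,0,0,0.06],[0,0,0,0,0,0]]'; python3 st.py
```

```text
t: 17.7
eef_pos: [0.4227, -0.3524, 0.2307]
ee_rot: [3.139, 0.008, -1.583]
force: [0.8, -0.2, -3.9]
width: 0.0098
t: 18.9
eef_pos: [0.6661, -0.0082, 0.2214]
ee_rot: [3.132, 0.025, -0.224]
force: [-0.3, -0.7, -4.0]
width: 0.0095
q [ 0.28  0.36  0.01 -0.   -1.24  2.64] tcp [666.1  -8.2 221.4] F [-0.3 -0.7 -4. ] w 9.5
turner yaw,pitch,roll deg [77.2  0.5  1.4]
tip hearth [ 37.  144.5 277.4] joint [ 36.1  83.2 234.9]
```

```bash
python3 - <<'E'
from st import *
K,C=cam('side'); b=back(K,C,(337.7,187.75),.024); print(hf(b))
E
python3 -m jog '[[10,5,-15,0.004,-0.026,-0.002],[11,5,-25,0,0,0],[0,0,-25,0,0,0],[0,0,-18,0,0,0],[0,0,0,0,0,0]]'; python3 st.py
```

```text
[0.05415041 0.03756322 0.024     ]
t: 19.4
eef_pos: [0.683, 0.0019, 0.1308]
ee_rot: [3.14, 0.009, -0.229]
force: [-1.1, -0.1, -4.2]
width: 0.0096
q [ 0.29  0.44 -0.08 -0.   -1.05  2.63] tcp [683.    1.9 130.8] F [-1.1 -0.1 -4.2] w 9.6
turner yaw,pitch,roll deg [76.9  0.1  0.5]
tip hearth [ 51.1 157.8 188.1] joint [ 50.6  96.7 145.2]
```

```bash
python3 -m jog '[[3,-1,-8,-0.002,-0.009,0.002],[0,0,-5,0,0,0],[0,0,0,0,0,0]]'; python3 st.py; python3 -m jog '[[0,0,-2,0,0,0],[0,0,-2,0,0,0],[0,0,0,0,0,0]]'; python3 st.py
```

```text
t: 19.7
eef_pos: [0.6858, -0.0001, 0.1178]
ee_rot: [3.14, -0.001, -0.228]
force: [0.5, 0.4, -3.8]
width: 0.0092
q [ 0.28  0.45 -0.1   0.   -1.02  2.63] tcp [ 6.858e+02 -1.000e-01  1.178e+02] F [ 0.5  0.4 -3.8] w 9.2
turner yaw,pitch,roll deg [76.9  0.1 -0.1]
tip hearth [ 53.7 156.4 175. ] joint [ 53.7  95.3 132.1]
t: 20.0
eef_pos: [0.6868, -0.0001, 0.1157]
ee_rot: [3.141, -0.004, -0.228]
force: [0.2, 0.4, -3.4]
width: 0.0093
q [ 0.28  0.46 -0.1   0.   -1.01  2.63] tcp [ 6.868e+02 -1.000e-01  1.157e+02] F [ 0.2  0.4 -3.4] w 9.3
turner yaw,pitch,roll deg [76.9  0.  -0.2]
tip hearth [ 54.4 156.6 173. ] joint [ 54.5  95.5 130.1]
```

```bash
for k in 1; do python3 -m jog '[[0,0,-2.5,0,0,0],[0,0,0,0,0,0]]'; python3 -m jog '[[0,0,-2,0,0,0],[0,0,0,0,0,0]]'; python3 -m jog '[[0,0,-1.5,0,0,0],[0,0,0,0,0,0]]'; done
```

```text
t: 20.2
eef_pos: [0.6871, -0.0, 0.1137]
ee_rot: [3.141, -0.005, -0.228]
force: [-0.3, 0.5, -3.3]
width: 0.0096
t: 20.4
eef_pos: [0.6876, 0.0, 0.1123]
ee_rot: [-3.141, -0.006, -0.228]
force: [0.0, -0.7, -2.5]
width: 0.0094
t: 20.6
eef_pos: [0.6878, 0.0001, 0.1124]
ee_rot: [-3.141, -0.007, -0.228]
force: [-1.3, 0.8, -2.4]
width: 0.0094
```

```bash
python3 -m jog '[[0,0,-2.5,0,0,0],[0,0,0,0,0,0]]'; python3 -m jog '[[0,0,-3,0,0,0],[0,0,0,0,0,0]]'
```

```text
t: 20.8
eef_pos: [0.6882, 0.0001, 0.1125]
ee_rot: [-3.141, -0.009, -0.227]
force: [-0.8, -0.5, -3.1]
width: 0.0091
t: 21.0
eef_pos: [0.6887, 0.0001, 0.1125]
ee_rot: [-3.141, -0.012, -0.225]
force: [0.2, -0.3, -3.2]
width: 0.0093
```

```bash
python3 -m jog '[[-1,0,-5,0.002,0.012,-0.002]]'; python3 -m jog '[[0,0,-3,0,0,0]]';python3 -m jog '[[0,0,0,0,0,0]]'; python3 st.py
```

```text
t: 21.1
eef_pos: [0.6889, 0.0001, 0.1118]
ee_rot: [3.141, -0.003, -0.226]
force: [-17.3, 5.2, 49.4]
width: 0.0095
t: 21.2
eef_pos: [0.689, 0.0001, 0.112]
ee_rot: [3.141, -0.004, -0.225]
force: [-12.5, 2.2, 16.8]
width: 0.0097
t: 21.3
eef_pos: [0.689, 0.0002, 0.1125]
ee_rot: [-3.141, -0.004, -0.225]
force: [0.1, 0.5, -4.0]
width: 0.0098
q [ 0.28  0.46 -0.1   0.   -1.    2.63] tcp [6.890e+02 2.000e-01 1.125e+02] F [ 0.1  0.5 -4. ] w 9.8
turner yaw,pitch,roll deg [77.1 -0.  -0.3]
tip hearth [ 55.9 157.4 170. ] joint [ 56.2  96.4 127. ]
```

```bash
python3 -m jog '[[0,0,-1.5,0,0,0],[0,0,0,0,0,0],[0,0,0,0,0,0],[0,0,0,0,0,0],[0,0,0,0,0,0]]' 0.5 10; python3 -m jog '[[0,0,15,0,0,0],[0,0,35,0,0,0],[0,0,45,0,0,0],[0,0,45,0,0,0],[-45,0,30,0,0,0],[-45,0,30,0,0,0],[-45,0,20,0,0,0],[-45,0,0,0,0,0],[0,0,0,0,0,0]]'; python3 st.py; python3 look.py scene s11 265 235 256 -n;  python3 look.py side s11b 330 190 200 -n
python3 -c "
import cv2,numpy as np
a=cv2.imread('pics/s11.png');b=cv2.imread('pics/s11b.png')
cv2.imwrite('pics/ss11.png',np.hstack([a[:,180:620],b[:,200:560]]))"
```

```text
t: 21.8
eef_pos: [0.69, 0.0001, 0.1092]
ee_rot: [3.141, -0.005, -0.225]
force: [0.2, -0.7, -0.0]
width: 0.0416
t: 22.7
eef_pos: [0.5108, -0.0021, 0.3376]
ee_rot: [-3.141, -0.008, -0.226]
force: [0.1, 0.8, -0.5]
width: 0.0437
q [ 0.38  0.02 -0.16  0.   -1.38  2.53] tcp [510.8  -2.1 337.6] F [ 0.1  0.8 -0.5] w 43.7
turner yaw,pitch,roll deg [77.  -0.  -0.5]
tip hearth [-117.2  115.   395.2] joint [-116.8   54.   352.1]
```

View pics/ss11.png

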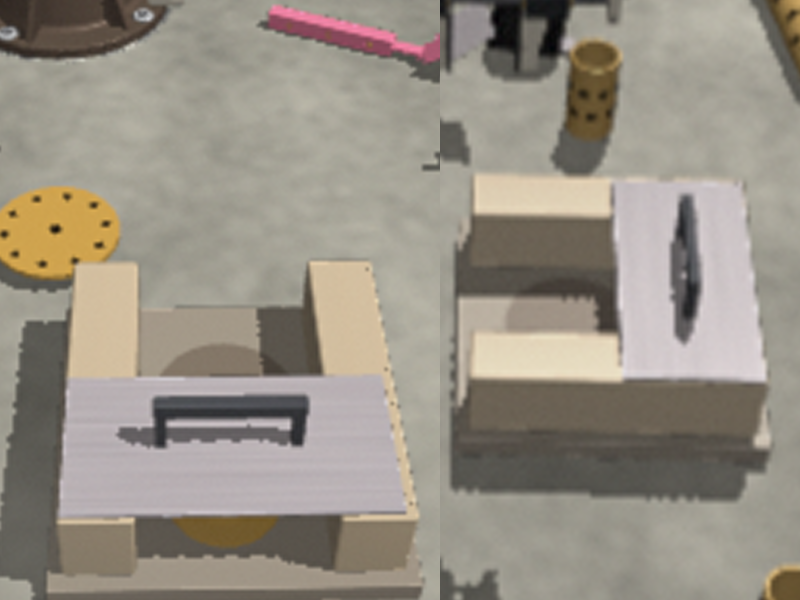

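```bash
python3 - <<'E'
from fit import *
from st import hf
K,C=cam('scene')
uv=np.array([(250,379),(563,377),(587,514),(240,517)])/3.125+[137,139]
p=fit(K,C,[(-110,55,88),(110,55,88),(110,-55,88),(-110,-55,88)],uv,[.69,0,1.34]); print(hf([*p[:2],0]))
uv=np.array([(250,379),(563,377),(587,514),(240,517)])/3.125+[137,139]
print(status.get_state()['t'])
E
```

```text
pose [ 6.893e+02 -1.000e-01  7.690e+01] rms px 0.38
[ 0.0569214  -0.00291194  0.        ]
22.8
```

Cover in the hearth frame: x 57 mm, y −3 mm, square to 0.1°. The cap was measured at (54, −6). Everything is let go, so I hand in.

```bash
python3 -c "
from station import workorder; print(workorder.job_done())"
```

```text
the job is handed in; nothing more can be done
None
```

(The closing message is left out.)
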